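# Turn the reference block to the beam gate and hold the shutter half open

### The arm

A 6-joint arm with a two-finger parallel gripper is mounted at the origin on a cart in front of the work surface, level with it; the furniture and walls round the work are solid. World frame = base frame: x ahead of the robot, y to its left, z up, the work surface at z = 0. Lengths are in mm, angles in rad, forces in N, time in s.
With the tool pointing down it reaches from about 275 to 850 mm from the base axis. Payload 19 kg.
Tool frame: the origin (TCP) lies between the finger pads; the fingertips stand 8 mm ahead of it and the grasp point (between the pads) lies 11 mm behind it (arm.tip_reach is the distance from the TCP to the fingertips, in mm); z points along the fingers, y is the line along which they close (so a half turn about z gives the same grasp; the last joint's range is limited). The gripper opens to 85 mm and grips with 20 to 120 N. Pads are 22 mm wide; open, the fingers measure 114 mm over their backs; the gripper's body (76 mm by 85 mm) begins 54 mm behind the grasp point. The pads swing forward as they close: fully open they stand 13 mm farther back than shut.
Start: joints at [1.075, 0.15, 1.437, -0, 1.554, -0.134], TCP at [203.528, 537.743, 239.267] pointing down, gripper open.
Joint ranges: [-2.8, 2.8], [-0.68, 2.1], [0.12, 2.68], [-1.39, 4.53], [0.16, 2.79], [-2.81, 2.81]. Speed limits (rad/s): [1.89, 1.89, 2.22, 3.01, 3.01, 3.01].

### API

Orientations are given as a rotation vector (axis times angle).
In Python, from station import arm gives the robot as it stands. The module is installed in compiled form; this text tells all that it offers.
- The arm moves only by the tool play_rows, never from a script. Its argument "motion" is a list of rows, each an object with "fingers": the finger opening in mm, from 0 to 85.4; "xyz": the shift along the tool's x, y, z in mm, a list of three; "rotation": the turn, a rotation vector about the tool's x, y, z in rad, a list of three. A call has 1 to 12 rows; each row shifts and turns the commanded pose from where the row before left it, along the tool's axes as they then stand; what a row does not reach is not made up. A row lasts 1/12 s, in which the tool goes at most 41.7 mm and 7.16 degrees, less where a joint would pass 70% of its speed; a pose out of reach is approached as far as the arm can. A call with a gripper value outside its range is refused whole. The fingers move at their own pace and stop on an object; "force" is the grip in N (left out, the last holds). Time passes only in rows, so rows that do not move let the fingers close. It gives the time, the measured TCP pose, the force, the opening and the grip force at its end, in the units of the state.
- arm.observe(): the state, without advancing time (a new reading comes with each control period).
- arm.grab_frame(name): name is "scene" or "top"; returns the picture (384x512x3 uint8, red, green, blue); there is no depth.
- arm.camera_info(name): a dict with "K" (3x3 intrinsics, pixels), "xyz" and "rotation" of the camera in the world. Camera axes: x right, y down, z forward; pixel columns grow to the right and rows downward; lengths in mm; the calibration is good to about 2 mm. A picture is of the moment at which its call begins. camera_info takes no time and is no camera call.
- arm.close_job(): hands the job in; it is judged then, once.
The state is a dict: "time_s": time; "qpos": joint angles; "qd": joint speeds; "tau": joint torques, N m; "ee_pos": TCP position; "tcp_rot": TCP orientation; "contact_force": force on the tool from outside, world axes, zero at the start; "torque": the same for the moment, N m; "width": opening from 0.0 (shut) to 1.0 (fully open); "finger_force": force on a finger pad.
Only numpy, scipy, OpenCV 4.12 (cv2) and the standard library are available. Lean on these libraries where they do the work, as an engineer would, in place of code of your own. Each camera call takes 0.05 s, during which the arm holds its last target. There are 200 camera calls.

### The job

Take the blue reference block, turn it so that its white face looks at the beam gate, and stand it in the gate's nest with the white face up against the black hood; let go of it there while the shutter is still closed. Then slide the orange shutter tab against its spring to half of its travel (red mark on the scale), without opening it much wider on the way, and finish while holding it there: the program ends with the gripper still holding the tab, the block untouched in its nest and the beaker and the brown dropper bottle left where they stand.

Things in the scene. Friction and masses are not known exactly. Their poses are not given: they have to be found in the camera images.
- beam_gate: Fixed beam gate, dark base 125 (x) x 260 (y) x 10 mm; origin on the worktop under the middle of the shutter window. y is the beam axis: lamp at +y (to 75 mm high), block nest at -y. Two aluminium plates at y -10 to +10, x -48 to +56 mm, 85 mm high, with the shutter blade between. A black hood frame, 52 mm wide, z 12 to 84 mm, stands out in front of them to y = -24 mm.
- nest (a point): Centre of the nest's floor, where the underside centre of the block belongs, with the block's yaw equal to the gate's; gate frame (0, -46, 10) mm, axes as the gate's. Two cheeks flank it (inner faces 54 mm apart along x, tops 22 mm above the worktop); open above and towards -y; the hood's front lies 22 mm off at +y.
- stop_face (a point): Centre of the front face of the black hood, 55 mm above the worktop (gate frame 0, -24, 55 mm); axes as the gate's. The block's white face centre comes here.
- ref_block: Loose blue block, 44 x 44 x 90 mm, about 0.22 kg, upright; origin at the centre of its underside. Its +y face is white, its -y face black, the +x and -x faces plain blue (best grasped on these); a white bar on the top lies beside the white face.
- white_face (a point): Centre of the block's white face, 22 mm along the block's +y from its axis and 45 mm above its underside; axes as the block's.
- shutter (a joint): Travel of the shutter in m, along the gate's +x: 0 closed (where its spring brings it back), 0.040 fully open, half travel 0.020. The spring pushes it closed with 2 N at 0, 6 N at half and 10 N at full travel.
- shutter_tab (a point): Centre of the top of the orange tab, 125 mm above the worktop, at gate x = travel, y = 0; moves with the shutter. The tab is 12 mm thick along x (slide direction), 26 mm wide along y, free from 88 mm above the worktop up (plates end at 85). A white line on it reads against a scale on top of the nest-side plate; the thick red mark is half travel.
- beaker_100: Bystander: loose glass beaker, 53 x 59 x 68 mm, origin at the centre of its underside. Leave it alone.
- dropper_bottle: Bystander: loose small brown bottle with a black cap, 30 mm across, 75 mm high, origin at the centre of its underside. Leave it alone.
- sip_tube: Obstacle, fixed: stiff thin white tube. It arches down from the cap of a fixed blue rinse bottle (84 mm across, 215 mm high, world x 0.70, y 0.11) through about (0.65, 0.06, 0.24) and (0.55, -0.05, 0.10) to the worktop at (0.51, -0.20), and up again to the instrument on the right at (0.58, -0.48, 0.27). Pass above 0.25 m or in front of it.

How it is judged:
By the outcome, as a careful person would: the job done as asked, in the order asked, and still so for the second after the job is handed in, while the arm keeps its last pose, push and grip.
It also fails if it takes over 43 s, if anything falls off the work surface, if the arm or the gripper's body presses on something with over 40 N, if the wrist force passes 120 N, or if a joint passes its speed limit or range.

## Working session

There is one attempt and no reset: what is moved stays moved. The work goes in short steps, Python scripts to look and compute and a tool call to move; the robot and the scene stay as the last step left them, time stands still between calls to the robot, and variables do not carry over. Pictures are saved under pics/ and viewed, at most 10 in all, crops included, and the job is handed in when it is done.

Besides the shell and the picture viewer there is one more tool, called as name([rows], argument=value, ...), one row to a line, values as JSON. play_rows: Moves the arm, as the interface text tells. Its arguments: {"type":"object","properties":{"motion":{"type":"array","items":{"type":"object","properties":{"fingers":{"type":"number"},"xyz":{"type":"array","items":{"type":"number"}},"rotation":{"type":"array","items":{"type":"number"}}}}},"force":{"type":"number"}},"required":["motion"]}

```bash
mkdir -p pics; python3 - <<'E'
from station import arm
import cv2
s=arm.observe();print({k:(v if not hasattr(v,'round') else v) for k,v in s.items()})
for n in("scene","top"):
    f=arm.grab_frame(n);cv2.imwrite(f"pics/{n}0.png",cv2.resize(f[:,:,::-1],(800,600),interpolation=cv2.INTER_CUBIC));print(n,arm.camera_info(n))
E
```

```text
{'time_s': 0.0, 'qpos': array([ 1.07502211e+00,  1.50966819e-01,  1.43803710e+00,  3.23205191e-05,
        1.55379095e+00, -1.33983579e-01]), 'qd': array([-6.32128841e-04,  3.46065233e-04,  5.96059884e-05, -1.11825187e-03,
        1.22303324e-03, -8.29097554e-04]), 'tau': array([ 1.26817486e-03, -7.13059616e+01, -5.70864737e+01, -9.34842637e-05,
        8.99392006e-03, -1.21906869e-04]), 'ee_pos': array([203.40684505, 537.565859  , 238.68335793]), 'tcp_rot': array([-5.65133332e-01, -3.08993418e+00,  1.77964019e-03]), 'contact_force': array([ 0.23296746, -0.59269078,  0.66041326]), 'torque': array([-0.02173946,  0.03956413,  0.00289946]), 'finger_force': 0.0, 'width': 1.0016250726525149}
scene {'K': array([[423.79146638,   0.        , 255.3448005 ],
       [  0.        , 423.79146638, 187.83193571],
       [  0.        ,   0.        ,   1.        ]]), 'xyz': array([-152.78872018, -903.11656088,  729.7483396 ]), 'rotation': array([-1.98466981,  0.64018399, -0.36593104])}
top {'K': array([[429.18250378,   0.        , 257.64264208],
       [  0.        , 429.18250378, 192.20611709],
       [  0.        ,   0.        ,   1.        ]]), 'xyz': array([ 427.88304717,   97.4226784 , 1230.5686982 ]), 'rotation': array([-2.20016223,  2.13721948, -0.12904818])}
```

View pics/scene0.png

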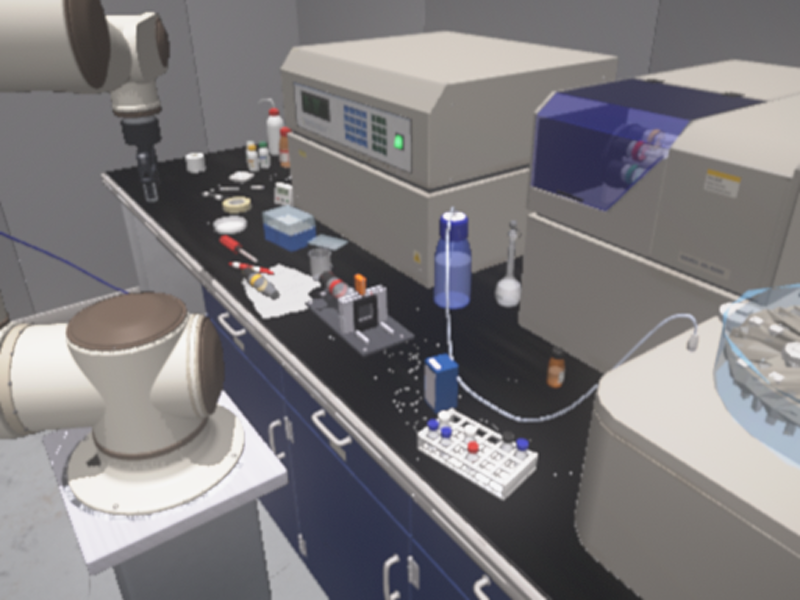

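View pics/top0.png

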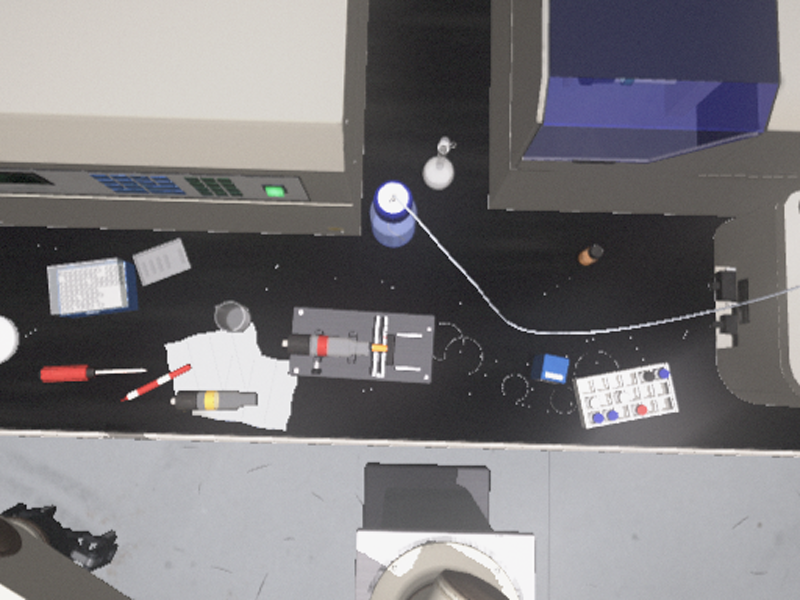

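The top view shows the gate centred near (378,345) of 800x600, lamp to the left and nest to the right. The block is at (552,368), with its white bar apparently on the lower edge. Next I'll zoom in.

```bash
cat > h.py <<'E'
import numpy as np,cv2
from scipy.spatial.transform import Rotation as R
from station import arm
def proj(n,P):
    c=arm.camera_info(n);p=R.from_rotvec(c["rotation"]).inv().apply(np.atleast_2d(P)-c["xyz"])@c["K"].T
    return p[:,:2]/p[:,2:]
def back(n,uv,z):
    c=arm.camera_info(n);d=R.from_rotvec(c["rotation"]).apply(np.c_[np.atleast_2d(uv),np.ones(len(np.atleast_2d(uv)))]@np.linalg.inv(c["K"]).T)
    return c["xyz"]+d*((z-c["xyz"][2])/d[:,2])[:,None]
def crop(f,u,v,w,h,s): return cv2.resize(np.ascontiguousarray(f[v:v+h,u:u+w,::-1]),(w*s,h*s),interpolation=cv2.INTER_CUBIC)
E
python3 - <<'E'
from h import *
f=arm.grab_frame("top")
a=crop(f,180,190,104,60,7)
b=crop(f,330,215,52,42,7)
im=np.zeros((600,800,3),np.uint8);im[:294,:364]=0
a=cv2.resize(crop(f,180,190,104,60,7),(728,420));im[:420,:728]=a
b=crop(f,335,220,40,30,6);im[420:600,:240]=b
g=arm.grab_frame("scene");c=crop(g,265,222,36,45,4);im[420:600,260:404]=c
d=crop(g,205,170,65,45,6)[:180];im[420:600,410:800]=d[:, :390]
cv2.imwrite("pics/z1.png",im)
E
```

```text
(no output)
```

View pics/z1.png

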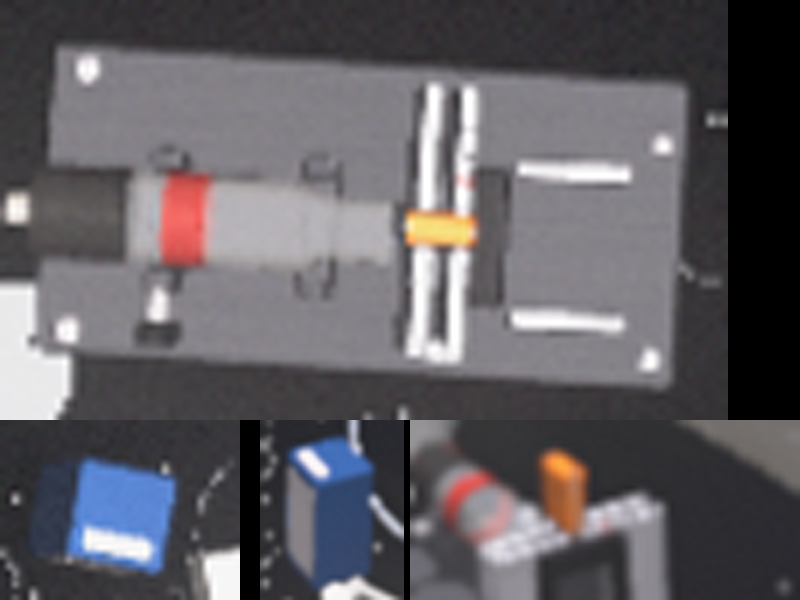

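The gate base corners in the crop are about (57,45), (688,85), (668,387) and (38,347). The tab is at (441,229), with cheek tops at (574,173) and (568,323). The block's white bar is on its robot side, so the white face looks at −x and needs a turn of about −90°.

```bash
cat >> h.py <<'E'
from scipy.optimize import least_squares
def pose(p,P):
    c,s=np.cos(p[2]),np.sin(p[2]);P=np.array(P,float);return np.c_[p[0]+c*P[:,0]-s*P[:,1],p[1]+s*P[:,0]+c*P[:,1],P[:,2]]
def fit(n,P,uv,p0):
    r=least_squares(lambda p:(proj(n,pose(p,P))-uv).ravel(),p0,x_scale=[10,10,.1]);return r.x,r.fun.reshape(-1,2).round(1)
E
python3 - <<'E'
from h import *
o=lambda a,s,u,v:(np.array(a)+.5)/s-.5+[u,v]
c=o([[57,45],[688,85],[668,387],[38,347]],7,180,190)
print("base world",back("top",c,10).round(1))
ch=o([[574,173],[568,323]],7,180,190);w=back("top",ch,22);print("cheeks",w.round(1),w.mean(0))
tb=o([[441,229]],7,180,190);print("tab",back("top",tb,125))
f=arm.grab_frame("top");h=cv2.cvtColor(f,cv2.COLOR_RGB2HSV)
# block top: bright blue + white bar
m=cv2.inRange(h,(95,110,150),(125,255,255));m[:225]=0;m[:,:340]=0;m[250:]=0;m[:,368:]=0
n,l,st,ce=cv2.connectedComponentsWithStats(m);i=1+st[1:,4].argmax();print(st[i])
pts=np.argwhere(l==i)[:,::-1].astype(np.float32);print("blue rect",cv2.minAreaRect(pts),cv2.boxPoints(cv2.minAreaRect(pts)))
bx=o([[82,459-420],[175,477-420],[161,573-420],[68,556-420]],6,335,220)
w=back("top",bx,90);print("block",w.round(1),w.mean(0))
print("edges",[np.linalg.norm(w[i]-w[i-1]).round(1) for i in range(4)], "yaw edge deg",np.degrees(np.arctan2(*(w[2]-w[1])[[1,0]])),np.degrees(np.arctan2(*(w[3]-w[0])[[1,0]])),np.degrees(np.arctan2(*(w[0]-w[1])[[1,0]])),np.degrees(np.arctan2(*(w[3]-w[2])[[1,0]])))
bar=o([[117,543-420]],6,335,220);print("bar",back("top",bar,90))
om=cv2.inRange(h,(8,150,150),(22,255,255));om[:200]=0;om[240:]=0;om[:,:225]=0;om[:,260:]=0
q=np.argwhere(om)[:,::-1];print("orange",q.mean(0),q.min(0),q.max(0))
E
```

```text
base world [[546.1 287.7  10. ]
 [537.3  30.1  10. ]
 [414.8  35.3  10. ]
 [423.6 289.7  10. ]]
cheeks [[499.3  75.8  22. ]
 [439.2  76.6  22. ]] [469.28680551  76.18963751  22.        ]
tab [[471.26698701 125.92478107 125.        ]]
[346 227  18  18 200]
blue rect ((354.576904296875, 235.61538696289062), (15.885407447814941, 15.885407447814941), 11.309932708740234) [[345.23077 241.84616]
 [348.34613 226.26923]
 [363.92303 229.38461]
 [360.80768 244.96155]]
block [[ 470.7 -154.    90. ]
 [ 463.9 -195.3   90. ]
 [ 421.5 -189.2   90. ]
 [ 427.8 -148.1   90. ]] [ 445.99097732 -171.64951646   90.        ]
edges [np.float64(43.3), np.float64(41.8), np.float64(42.8), np.float64(41.6)] yaw edge deg 171.76515910508584 172.0802358701841 80.69797490430332 81.31605251287048
bar [[ 434.1419685  -169.69922999   90.        ]]
orange [244. 223.] [238 221] [247 224]
```

```bash
cat >> h.py <<'E'
def togo(x,y,z,yaw):
    """tool-frame shift to target after turning about tool z; yaw=world heading of tool y, deg"""
    s=arm.observe();M=R.from_rotvec(s["tcp_rot"]).as_matrix();cur=np.degrees(np.arctan2(M[1,1],M[0,1]))
    D=R.from_euler('z',yaw-cur,degrees=True).as_matrix()@M
    d=np.array([x,y,z])-s["ee_pos"];print("t",round(s["time_s"],2),"pos",s["ee_pos"].round(1),"yaw",round(cur,2),"tilt",np.degrees(np.arccos(-M[2,2])).round(2),"F",s["contact_force"].round(1),"w",round(s["width"]*85.4,1),"ff",round(s["finger_force"],1))
    print("turn z tool",round(-np.radians(yaw-cur),4),"shift now-axes",(M.T@d).round(1),"shift after turn",(D.T@d).round(1))
E
python3 - <<'E'
from h import *
G=[471,126,np.radians(-1.95)];B=[446,-171.6,np.radians(81.5)]
def box(x0,x1,y0,y1,z0,z1):return [[x,y,z] for z in(z0,z1) for x,y in((x0,y0),(x1,y0),(x1,y1),(x0,y1))]
S=5;out=[]
for n,(u,v,w,h),(u2,v2,w2,h2) in(("top",(215,195,75,58),(340,220,40,58)),("scene",(195,165,75,60),(262,220,40,60))):
    f=arm.grab_frame(n);im=cv2.resize(f[:,:,::-1],None,fx=S,fy=S,interpolation=cv2.INTER_CUBIC)
    for p,bs in((G,[box(-48,56,-10,10,80,85),box(-26,26,-24,-10,12,84),box(-6,6,-13,13,88,125),box(-27,27,-67,-24,10,22)]),(B,[box(-22,22,-22,22,0,90)])):
        for b in bs:
            q=((proj(n,pose(p,b))+.5)*S).astype(int)
            for k in(q[:4],q[4:]):cv2.polylines(im,[k],True,(0,255,0),1)
    out.append(np.hstack([im[S*v:S*(v+58),S*u:S*(u+w)],im[S*v2:S*(v2+58),S*u2:S*(u2+w2)]]))
cv2.imwrite("pics/ov.png",np.vstack(out))
togo(446,-171.6,239,81.5)
E
```

```text
t 0.35 pos [203.5 537.7 239.1] yaw 69.27 tilt 0.02 F [0.1 0.8 0.2] w 85.4 ff 0.0
turn z tool -0.2134 shift now-axes [-4.779e+02 -5.776e+02  3.000e-01] shift after turn [-3.447e+02 -6.657e+02  3.000e-01]
```

View pics/ov.png

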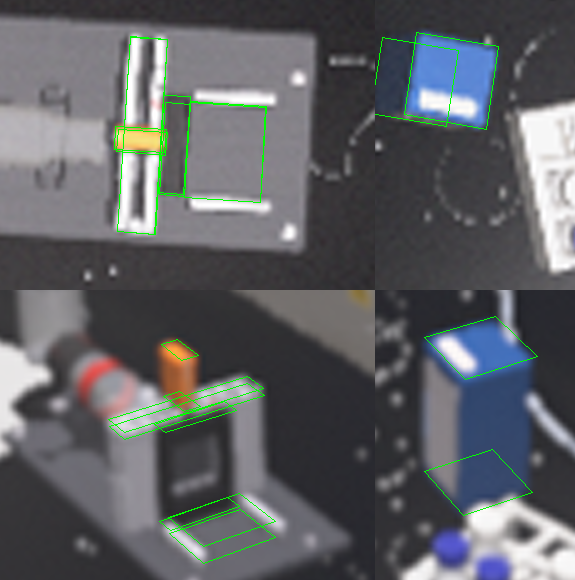

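The model overlays match gate and block within about a pixel in both views. Now I'll move above the block.

play_rows([
  {"fingers":85,"xyz":[0,0,0],"rotation":[0,0,-0.107]},
  {"fingers":85,"xyz":[0,0,0],"rotation":[0,0,-0.106]},
  {"fingers":85,"xyz":[-15.67,-30.26,0],"rotation":[0,0,0]},
  {"fingers":85,"xyz":[-15.67,-30.26,0],"rotation":[0,0,0]},
  {"fingers":85,"xyz":[-15.67,-30.26,0],"rotation":[0,0,0]},
  {"fingers":85,"xyz":[-15.67,-30.26,0],"rotation":[0,0,0]},
  {"fingers":85,"xyz":[-15.67,-30.26,0],"rotation":[0,0,0]},
  {"fingers":85,"xyz":[-15.67,-30.26,0],"rotation":[0,0,0]},
  {"fingers":85,"xyz":[-15.67,-30.26,0],"rotation":[0,0,0]},
  {"fingers":85,"xyz":[-15.67,-30.26,0],"rotation":[0,0,0]},
  {"fingers":85,"xyz":[-15.67,-30.26,0],"rotation":[0,0,0]},
  {"fingers":85,"xyz":[-15.67,-30.26,0],"rotation":[0,0,0]},
])

```text
time_s: 1.35
ee_pos: [313.6, 213.8, 239.4]
tcp_rot: [0.233, 3.132, 0.0]
contact_force: [1.3, 0.4, -0.0]
width: 0.993
finger_force: 0.0
```

play_rows([
  {"fingers":85,"xyz":[-15.67,-30.26,0],"rotation":[0,0,0]},
  {"fingers":85,"xyz":[-15.67,-30.26,0],"rotation":[0,0,0]},
  {"fingers":85,"xyz":[-15.67,-30.26,0],"rotation":[0,0,0]},
  {"fingers":85,"xyz":[-15.67,-30.26,0],"rotation":[0,0,0]},
  {"fingers":85,"xyz":[-15.67,-30.26,0],"rotation":[0,0,0]},
  {"fingers":85,"xyz":[-15.67,-30.26,0],"rotation":[0,0,0]},
  {"fingers":85,"xyz":[-15.67,-30.26,0],"rotation":[0,0,0]},
  {"fingers":85,"xyz":[-15.67,-30.26,0],"rotation":[0,0,0]},
  {"fingers":85,"xyz":[-15.67,-30.26,0],"rotation":[0,0,0]},
  {"fingers":85,"xyz":[-15.67,-30.26,0],"rotation":[0,0,0]},
  {"fingers":85,"xyz":[0,0,0],"rotation":[0,0,0]},
  {"fingers":85,"xyz":[0,0,0],"rotation":[0,0,0]},
])

```text
time_s: 2.35
ee_pos: [423.8, -108.5, 238.9]
tcp_rot: [-0.238, -3.132, -0.0]
contact_force: [-0.1, 0.6, -0.5]
width: 1.003
finger_force: 0.0
```

```bash
python3 -c "
from h import *
togo(446,-171.6,59,81.5)"
```

```text
t 2.35 pos [ 423.8 -108.5  238.9] yaw 81.32 tilt 0.06 F [-0.1  0.6 -0.5] w 85.6 ff 0.0
turn z tool -0.0032 shift now-axes [-31.7 -59.1 179.9] shift after turn [-31.5 -59.2 179.9]
```

play_rows([
  {"fingers":85,"xyz":[-16,-29.5,0],"rotation":[0,0,-0.003]},
  {"fingers":85,"xyz":[-15.6,-29.6,0],"rotation":[0,0,0]},
  {"fingers":85,"xyz":[0,0,25],"rotation":[0,0,0]},
  {"fingers":85,"xyz":[0,0,25],"rotation":[0,0,0]},
  {"fingers":85,"xyz":[0,0,25],"rotation":[0,0,0]},
  {"fingers":85,"xyz":[0,0,15],"rotation":[0,0,0]},
  {"fingers":85,"xyz":[0,0,0],"rotation":[0,0,0]},
])

```text
time_s: 2.93
ee_pos: [445.1, -168.6, 146.6]
tcp_rot: [-0.227, -3.129, -0.003]
contact_force: [-0.7, 0.2, -1.0]
width: 0.997
finger_force: 0.0
```

```bash
python3 -c "
from h import *
togo(446,-171.6,59,81.5)"
```

```text
t 2.93 pos [ 445.1 -168.6  146.6] yaw 81.7 tilt 0.25 F [-0.7  0.2 -1. ] w 85.2 ff 0.0
turn z tool 0.0036 shift now-axes [-1.7 -3.  87.6] shift after turn [-1.7 -3.  87.6]
```

play_rows([
  {"fingers":85,"xyz":[-1.7,-3,10],"rotation":[0,0,0]},
  {"fingers":85,"xyz":[0,0,18],"rotation":[0,0,0]},
  {"fingers":85,"xyz":[0,0,18],"rotation":[0,0,0]},
  {"fingers":85,"xyz":[0,0,18],"rotation":[0,0,0]},
  {"fingers":85,"xyz":[0,0,14],"rotation":[0,0,0]},
  {"fingers":85,"xyz":[0,0,8],"rotation":[0,0,0]},
  {"fingers":85,"xyz":[0,0,0],"rotation":[0,0,0]},
  {"fingers":85,"xyz":[0,0,0],"rotation":[0,0,0]},
])

```text
time_s: 3.6
ee_pos: [448.0, -173.6, 64.1]
tcp_rot: [0.228, 3.133, -0.001]
contact_force: [0.4, -0.5, 0.2]
width: 0.992
finger_force: 0.0
```

```bash
python3 -c "
from h import *
togo(446,-171.6,59,81.5)
f=arm.grab_frame('scene');g=arm.grab_frame('top')
cv2.imwrite('pics/g1.png',np.hstack([crop(f,230,170,80,110,5),crop(g,325,200,70,110,5)]))"
```

```text
t 3.6 pos [ 448.  -173.6   64.1] yaw 81.66 tilt 0.04 F [ 0.4 -0.5  0.2] w 84.7 ff 0.0
turn z tool 0.0028 shift now-axes [2.3 1.7 5.1] shift after turn [2.3 1.7 5.1]
```

View pics/g1.png

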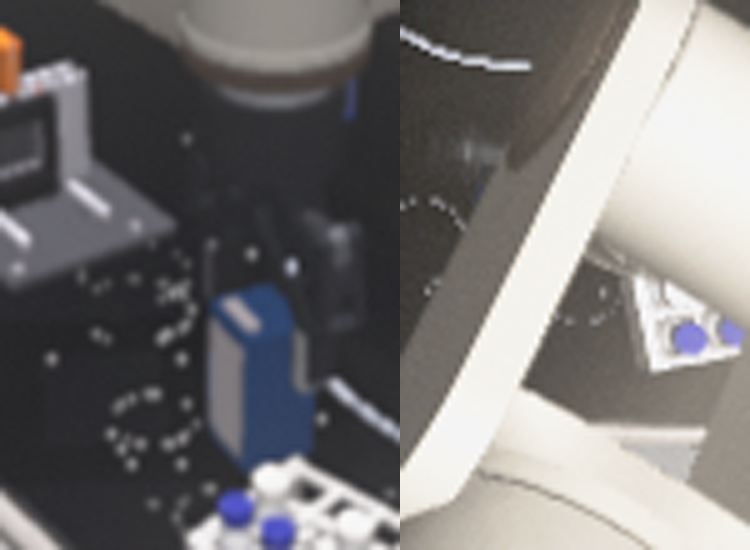

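The fingers straddle the block with the white bar clear, and the visible fingertip is at (305,385). I'll finish lowering and grip.

play_rows([
  {"fingers":85,"xyz":[1.5,1,4],"rotation":[0,0,0]},
  {"fingers":85,"xyz":[0,0,0],"rotation":[0,0,0]},
  {"fingers":40,"xyz":[0,0,0],"rotation":[0,0,0]},
  {"fingers":40,"xyz":[0,0,0],"rotation":[0,0,0]},
  {"fingers":40,"xyz":[0,0,0],"rotation":[0,0,0]},
  {"fingers":40,"xyz":[0,0,0],"rotation":[0,0,0]},
  {"fingers":40,"xyz":[0,0,0],"rotation":[0,0,0]},
  {"fingers":40,"xyz":[0,0,0],"rotation":[0,0,0]},
], force=45)

```text
time_s: 4.37
ee_pos: [446.4, -172.5, 59.6]
tcp_rot: [0.229, 3.133, -0.001]
contact_force: [-0.2, 0.2, 5.4]
width: 0.515
finger_force: 45.9
```

```bash
python3 -c "
from h import *
togo(446,-171.6,59,81.5)"
```

```text
t 4.37 pos [ 446.4 -172.5   59.6] yaw 81.65 tilt 0.03 F [-0.2  0.2  5.4] w 43.9 ff 45.9
turn z tool 0.0025 shift now-axes [0.5 0.8 0.6] shift after turn [0.5 0.8 0.6]
```

play_rows([
  {"fingers":40,"xyz":[0,0,-12],"rotation":[0,0,0]},
  {"fingers":40,"xyz":[0,0,-24],"rotation":[0,0,0]},
  {"fingers":40,"xyz":[0,0,-30],"rotation":[0,0,0]},
  {"fingers":40,"xyz":[0,0,-30],"rotation":[0,0,0]},
  {"fingers":40,"xyz":[0,0,-24],"rotation":[0,0,0]},
  {"fingers":40,"xyz":[0,0,-10],"rotation":[0,0,0]},
  {"fingers":40,"xyz":[0,0,0],"rotation":[0,0,0]},
])

```text
time_s: 4.95
ee_pos: [446.9, -172.7, 191.0]
tcp_rot: [0.229, 3.13, -0.002]
contact_force: [-0.5, -0.2, -3.0]
width: 0.512
finger_force: 46.0
```

play_rows([
  {"fingers":40,"xyz":[0,0,0],"rotation":[0,0,0.12]},
  {"fingers":40,"xyz":[0,0,0],"rotation":[0,0,0.12]},
  {"fingers":40,"xyz":[0,0,0],"rotation":[0,0,0.12]},
  {"fingers":40,"xyz":[0,0,0],"rotation":[0,0,0.12]},
  {"fingers":40,"xyz":[0,0,0],"rotation":[0,0,0.12]},
  {"fingers":40,"xyz":[0,0,0],"rotation":[0,0,0.12]},
  {"fingers":40,"xyz":[0,0,0],"rotation":[0,0,0.12]},
  {"fingers":40,"xyz":[0,0,0],"rotation":[0,0,0.12]},
  {"fingers":40,"xyz":[0,0,0],"rotation":[0,0,0.12]},
  {"fingers":40,"xyz":[0,0,0],"rotation":[0,0,0.12]},
  {"fingers":40,"xyz":[0,0,0],"rotation":[0,0,0.12]},
  {"fingers":40,"xyz":[0,0,0],"rotation":[0,0,0.12]},
])

```text
time_s: 5.95
ee_pos: [445.7, -172.0, 187.0]
tcp_rot: [-2.243, -2.196, 0.001]
contact_force: [-0.5, 0.1, -2.3]
width: 0.509
finger_force: 45.8
```

```bash
python3 -c "
from h import *
togo(469.3,76,189,-1.95)"
```

```text
t 5.95 pos [ 445.7 -172.   187. ] yaw -1.2 tilt 0.17 F [-0.5  0.1 -2.3] w 43.5 ff 45.8
turn z tool 0.0131 shift now-axes [248.5  18.4  -1.7] shift after turn [248.7  15.2  -1.7]
```

play_rows([
  {"fingers":40,"xyz":[0,0,0],"rotation":[0,0,0.013]},
  {"fingers":40,"xyz":[18,1,0],"rotation":[0,0,0]},
  {"fingers":40,"xyz":[30,2,0],"rotation":[0,0,0]},
  {"fingers":40,"xyz":[30,2,0],"rotation":[0,0,0]},
  {"fingers":40,"xyz":[30,2,0],"rotation":[0,0,0]},
  {"fingers":40,"xyz":[30,2,0],"rotation":[0,0,0]},
  {"fingers":40,"xyz":[30,2,0],"rotation":[0,0,0]},
  {"fingers":40,"xyz":[30,2,0],"rotation":[0,0,0]},
  {"fingers":40,"xyz":[28,2,0],"rotation":[0,0,0]},
  {"fingers":40,"xyz":[16,0,0],"rotation":[0,0,0]},
  {"fingers":40,"xyz":[6.7,0.2,0],"rotation":[0,0,0]},
  {"fingers":40,"xyz":[0,0,0],"rotation":[0,0,0]},
])

```text
time_s: 6.95
ee_pos: [468.0, 76.9, 188.1]
tcp_rot: [-2.247, -2.194, 0.002]
contact_force: [-0.4, 0.6, -2.8]
width: 0.513
finger_force: 45.9
```

play_rows([
  {"fingers":40,"xyz":[0,0,15],"rotation":[0,0,0]},
  {"fingers":40,"xyz":[0,0,25],"rotation":[0,0,0]},
  {"fingers":40,"xyz":[0,0,20],"rotation":[0,0,0]},
  {"fingers":40,"xyz":[0,0,10],"rotation":[0,0,0]},
  {"fingers":40,"xyz":[0,0,0],"rotation":[0,0,0]},
  {"fingers":40,"xyz":[0,0,0],"rotation":[0,0,0]},
])

```text
time_s: 7.45
ee_pos: [468.4, 75.2, 119.4]
tcp_rot: [-2.252, -2.19, 0.001]
contact_force: [0.1, -0.1, -1.7]
width: 0.508
finger_force: 45.9
```

```bash
python3 -c "
from h import *
togo(469.3,76,70,-1.95)
f=arm.grab_frame('scene');g=arm.grab_frame('top')
cv2.imwrite('pics/g2.png',np.hstack([crop(f,190,130,100,100,5),crop(g,215,170,60,100,5)]))"
```

```text
t 7.45 pos [468.4  75.2 119.4] yaw -1.6 tilt 0.04 F [ 0.1 -0.1 -1.7] w 43.4 ff 45.9
turn z tool 0.0061 shift now-axes [ 0.8  0.9 49.4] shift after turn [ 0.8  0.9 49.4]
```

View pics/g2.png

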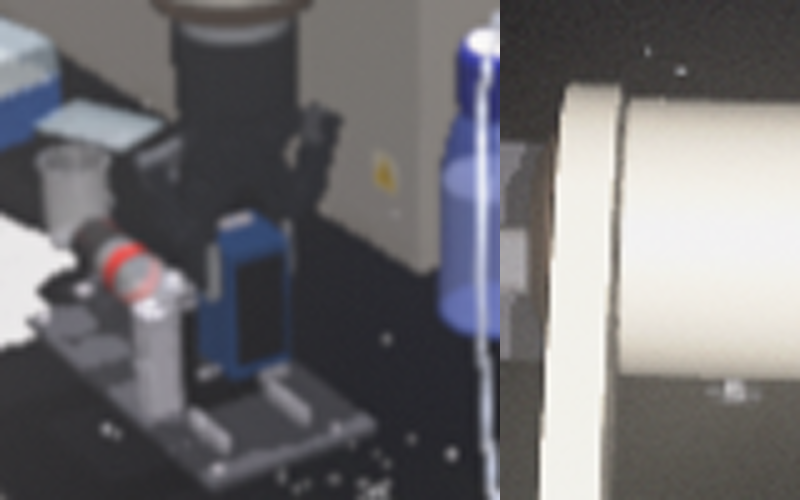

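The black face is toward −y, the white bar is on the gate side, and the block sits above the cheeks. Lowering further.

play_rows([
  {"fingers":40,"xyz":[0.5,0.9,10],"rotation":[0,0,0.005]},
  {"fingers":40,"xyz":[0,0,14],"rotation":[0,0,0]},
  {"fingers":40,"xyz":[0,0,12],"rotation":[0,0,0]},
  {"fingers":40,"xyz":[0,0,7],"rotation":[0,0,0]},
  {"fingers":40,"xyz":[0,0,3],"rotation":[0,0,0]},
  {"fingers":40,"xyz":[0,0,1],"rotation":[0,0,0]},
  {"fingers":40,"xyz":[0,0,0],"rotation":[0,0,0]},
  {"fingers":40,"xyz":[0,0,0],"rotation":[0,0,0]},
])

```text
time_s: 8.22
ee_pos: [469.6, 76.3, 72.9]
tcp_rot: [2.257, 2.184, 0.001]
contact_force: [-0.5, -0.1, -1.4]
width: 0.511
finger_force: 46.0
```

```bash
python3 -c "
from h import *
togo(469.4,80,69.6,-1.95)"
```

```text
t 8.22 pos [469.6  76.3  72.9] yaw -1.89 tilt 0.05 F [-0.5 -0.1 -1.4] w 43.6 ff 46.0
turn z tool 0.001 shift now-axes [ 3.7 -0.4  3.3] shift after turn [ 3.7 -0.4  3.3]
```

Bottom at about 13 mm, clear. Now creep down to touch the floor.

play_rows([
  {"fingers":40,"xyz":[0,-0.3,1.5],"rotation":[0,0,0]},
  {"fingers":40,"xyz":[0,0,1],"rotation":[0,0,0]},
  {"fingers":40,"xyz":[0,0,0.5],"rotation":[0,0,0]},
  {"fingers":40,"xyz":[0,0,0],"rotation":[0,0,0]},
  {"fingers":40,"xyz":[0,0,0],"rotation":[0,0,0]},
])

```text
time_s: 8.63
ee_pos: [469.1, 76.3, 69.6]
tcp_rot: [2.257, 2.184, 0.0]
contact_force: [-2.7, -0.7, 4.1]
width: 0.513
finger_force: 46.5
```

play_rows([
  {"fingers":40,"xyz":[1,0,0],"rotation":[0,0,0]},
  {"fingers":40,"xyz":[1,0,0],"rotation":[0,0,0]},
  {"fingers":40,"xyz":[1,0,0],"rotation":[0,0,0]},
  {"fingers":40,"xyz":[0,0,0],"rotation":[0,0,0]},
  {"fingers":40,"xyz":[0,0,0],"rotation":[0,0,0]},
])

```text
time_s: 9.05
ee_pos: [469.3, 78.6, 69.7]
tcp_rot: [2.257, 2.184, -0.001]
contact_force: [-3.0, -7.8, 6.7]
width: 0.508
finger_force: 47.2
```

```bash
python3 -c "
from h import *
togo(469.4,80,69.6,-1.95)"
```

```text
t 9.05 pos [469.3  78.6  69.7] yaw -1.88 tilt 0.09 F [-3.  -7.8  6.7] w 43.4 ff 47.2
turn z tool 0.0012 shift now-axes [1.4 0.  0.1] shift after turn [1.4 0.  0.1]
```

play_rows([
  {"fingers":40,"xyz":[1,0,0],"rotation":[0,0,0]},
  {"fingers":40,"xyz":[0.5,0,0],"rotation":[0,0,0]},
  {"fingers":40,"xyz":[0,0,0],"rotation":[0,0,0]},
  {"fingers":40,"xyz":[0,0,0],"rotation":[0,0,0]},
])

```text
time_s: 9.38
ee_pos: [469.4, 79.1, 69.7]
tcp_rot: [2.255, 2.183, -0.003]
contact_force: [-4.3, -21.3, 7.3]
width: 0.512
finger_force: 44.2
```

```bash
python3 -c "
from h import *
togo(469.4,80,69.6,-1.95)"
```

```text
t 9.38 pos [469.4  79.1  69.7] yaw -1.87 tilt 0.21 F [ -4.3 -21.3   7.3] w 43.8 ff 44.2
turn z tool 0.0013 shift now-axes [ 0.9 -0.   0.1] shift after turn [ 0.9 -0.   0.1]
```

The white face is up against the hood. Ease off slightly and release.

play_rows([
  {"fingers":40,"xyz":[-0.8,0,0],"rotation":[0,0,0]},
  {"fingers":40,"xyz":[0,0,0],"rotation":[0,0,0]},
  {"fingers":70,"xyz":[0,0,0],"rotation":[0,0,0]},
  {"fingers":70,"xyz":[0,0,0],"rotation":[0,0,0]},
  {"fingers":70,"xyz":[0,0,0],"rotation":[0,0,0]},
  {"fingers":70,"xyz":[0,0,0],"rotation":[0,0,0]},
  {"fingers":70,"xyz":[0,0,0],"rotation":[0,0,0]},
])

```text
time_s: 9.97
ee_pos: [469.1, 80.1, 69.2]
tcp_rot: [-2.258, -2.185, 0.0]
contact_force: [-0.8, 0.1, 0.1]
width: 0.818
finger_force: 0.0
```

play_rows([
  {"fingers":70,"xyz":[0,0,-8],"rotation":[0,0,0]},
  {"fingers":70,"xyz":[0,0,-16],"rotation":[0,0,0]},
  {"fingers":70,"xyz":[0,0,-28],"rotation":[0,0,0]},
  {"fingers":70,"xyz":[0,0,-28],"rotation":[0,0,0]},
  {"fingers":70,"xyz":[0,0,-20],"rotation":[0,0,0]},
  {"fingers":70,"xyz":[0,0,0],"rotation":[0,0,0]},
  {"fingers":70,"xyz":[-20,0,0],"rotation":[0,0,0]},
  {"fingers":70,"xyz":[-30,0,0],"rotation":[0,0,0]},
  {"fingers":70,"xyz":[-30,0,0],"rotation":[0,0,0]},
  {"fingers":70,"xyz":[-30,0,0],"rotation":[0,0,0]},
  {"fingers":70,"xyz":[-30,0,0],"rotation":[0,0,0]},
  {"fingers":70,"xyz":[0,0,0],"rotation":[0,0,0]},
])

```text
time_s: 10.97
ee_pos: [464.2, -63.7, 169.3]
tcp_rot: [2.26, 2.181, -0.002]
contact_force: [-0.5, 1.3, -0.6]
width: 0.816
finger_force: 0.0
```

```bash
python3 -c "
from h import *
togo(471,126,170,-1.95)
S=5
G=[471,126,np.radians(-1.95)];o=[]
for n,(u,v,w,h) in (('scene',(195,160,75,75)),('top',(215,190,75,75))):
    im=cv2.resize(arm.grab_frame(n)[:,:,::-1],None,fx=S,fy=S,interpolation=cv2.INTER_CUBIC)
    for z in (100,):
        q=((proj(n,pose(G,[[a,b,z] for a,b in((-22,-68),(22,-68),(22,-24),(-22,-24))]))+.5)*S).astype(int);cv2.polylines(im,[q],True,(0,255,0),1)
    o.append(im[S*v:S*(v+h),S*u:S*(u+w)])
cv2.imwrite('pics/g3.png',np.hstack(o))"
```

```text
t 10.97 pos [464.2 -63.7 169.3] yaw -2.05 tilt 0.07 F [-0.5  1.3 -0.6] w 69.7 ff 0.0
turn z tool -0.0017 shift now-axes [189.8   0.   -0.9] shift after turn [189.8   0.3  -0.9]
```

View pics/g3.png

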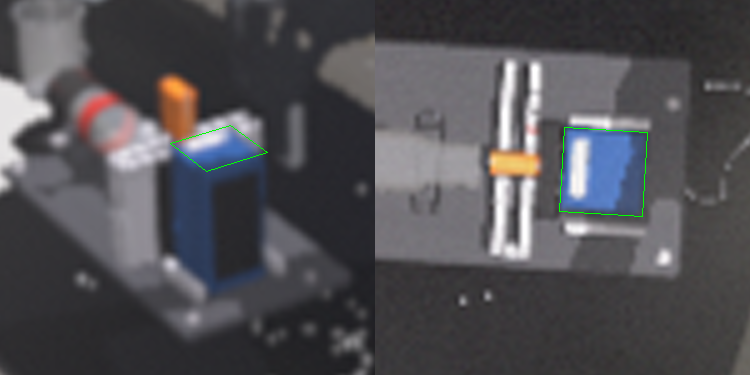

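The block stands centred and square in the nest, tight to the hood (top outline (560–648, 127–216) in the right panel), and the tab is still closed. Next is the tab, approached from above with the fingers at 40 mm.

play_rows([
  {"fingers":40,"xyz":[15,0,0],"rotation":[0,0,0]},
  {"fingers":40,"xyz":[26,0,0],"rotation":[0,0,0]},
  {"fingers":40,"xyz":[30,0,0],"rotation":[0,0,0]},
  {"fingers":40,"xyz":[30,0,0],"rotation":[0,0,0]},
  {"fingers":40,"xyz":[30,0,0],"rotation":[0,0,0]},
  {"fingers":40,"xyz":[28,0,0],"rotation":[0,0,0]},
  {"fingers":40,"xyz":[20,0,0],"rotation":[0,0,0]},
  {"fingers":40,"xyz":[10,0,0],"rotation":[0,0,0]},
  {"fingers":40,"xyz":[0,0,0],"rotation":[0,0,0]},
  {"fingers":40,"xyz":[0,0,0],"rotation":[0,0,0]},
], force=40)

```text
time_s: 11.9
ee_pos: [470.5, 129.4, 169.2]
tcp_rot: [2.256, 2.186, -0.001]
contact_force: [0.4, -0.0, 0.5]
width: 0.467
finger_force: 0.0
```

```bash
python3 -c "
from h import *
togo(471.5,125.5,103,-1.95)"
```

```text
t 11.9 pos [470.5 129.4 169.2] yaw -1.79 tilt 0.03 F [ 0.4 -0.   0.5] w 39.8 ff 0.0
turn z tool 0.0028 shift now-axes [-3.8  1.2 66.2] shift after turn [-3.8  1.2 66.2]
```

play_rows([
  {"fingers":40,"xyz":[-3.5,0.9,0],"rotation":[0,0,0.003]},
  {"fingers":40,"xyz":[0,0,12],"rotation":[0,0,0]},
  {"fingers":40,"xyz":[0,0,20],"rotation":[0,0,0]},
  {"fingers":40,"xyz":[0,0,18],"rotation":[0,0,0]},
  {"fingers":40,"xyz":[0,0,11],"rotation":[0,0,0]},
  {"fingers":40,"xyz":[0,0,5],"rotation":[0,0,0]},
  {"fingers":40,"xyz":[0,0,0],"rotation":[0,0,0]},
  {"fingers":40,"xyz":[0,0,0],"rotation":[0,0,0]},
])

```text
time_s: 12.57
ee_pos: [471.9, 125.1, 103.9]
tcp_rot: [2.261, 2.18, 0.0]
contact_force: [-0.3, 0.5, 0.0]
width: 0.469
finger_force: 0.0
```

```bash
python3 -c "
from h import *
togo(471.5,125.5,103,-1.95)"
```

```text
t 12.57 pos [471.9 125.1 103.9] yaw -2.1 tilt 0.02 F [-0.3  0.5  0. ] w 40.0 ff 0.0
turn z tool -0.0025 shift now-axes [ 0.4 -0.4  0.9] shift after turn [ 0.4 -0.4  0.9]
```

play_rows([
  {"fingers":10,"xyz":[0,0,0],"rotation":[0,0,0]},
  {"fingers":10,"xyz":[0,0,0],"rotation":[0,0,0]},
  {"fingers":10,"xyz":[0,0,0],"rotation":[0,0,0]},
  {"fingers":10,"xyz":[0,0,0],"rotation":[0,0,0]},
  {"fingers":10,"xyz":[0,0,0],"rotation":[0,0,0]},
  {"fingers":10,"xyz":[0,0,0],"rotation":[0,0,0]},
  {"fingers":10,"xyz":[0,0,0],"rotation":[0,0,0]},
], force=40)

```text
time_s: 13.15
ee_pos: [471.8, 125.5, 104.2]
tcp_rot: [2.26, 2.181, 0.001]
contact_force: [-3.0, -1.8, 6.1]
width: 0.135
finger_force: 39.0
```

```bash
python3 -c "
from h import *
togo(471.5,125.5,103,-1.95)"
```

```text
t 13.15 pos [471.8 125.5 104.2] yaw -2.05 tilt 0.07 F [-3.  -1.8  6.1] w 11.5 ff 39.0
turn z tool -0.0017 shift now-axes [-0.  -0.3  1.2] shift after turn [-0.  -0.3  1.2]
```

Gripped. Now probe towards closed to find the zero stop.

play_rows([
  {"fingers":10,"xyz":[0,-1,0],"rotation":[0,0,0]},
  {"fingers":10,"xyz":[0,0,0],"rotation":[0,0,0]},
  {"fingers":10,"xyz":[0,0,0],"rotation":[0,0,0]},
])

```text
time_s: 13.4
ee_pos: [470.8, 125.5, 104.1]
tcp_rot: [2.26, 2.181, 0.001]
contact_force: [-2.3, -2.1, 5.4]
width: 0.132
finger_force: 39.1
```

play_rows([
  {"fingers":10,"xyz":[0,-1,0],"rotation":[0,0,0]},
  {"fingers":10,"xyz":[0,0,0],"rotation":[0,0,0]},
  {"fingers":10,"xyz":[0,0,0],"rotation":[0,0,0]},
])

```text
time_s: 13.65
ee_pos: [470.6, 125.5, 104.2]
tcp_rot: [2.259, 2.18, 0.003]
contact_force: [7.3, -0.2, 0.7]
width: 0.135
finger_force: 39.6
```

The closed stop is at TCP x ≈ 470.7, so half travel is x ≈ 490.7. Go most of the way first.

play_rows([
  {"fingers":10,"xyz":[0,2,0],"rotation":[0,0,0]},
  {"fingers":10,"xyz":[0,3,0],"rotation":[0,0,0]},
  {"fingers":10,"xyz":[0,3,0],"rotation":[0,0,0]},
  {"fingers":10,"xyz":[0,3,0],"rotation":[0,0,0]},
  {"fingers":10,"xyz":[0,3,0],"rotation":[0,0,0]},
  {"fingers":10,"xyz":[0,2.5,0],"rotation":[0,0,0]},
  {"fingers":10,"xyz":[0,1.5,0],"rotation":[0,0,0]},
  {"fingers":10,"xyz":[0,0,0],"rotation":[0,0,0]},
  {"fingers":10,"xyz":[0,0,0],"rotation":[0,0,0]},
  {"fingers":10,"xyz":[0,0,0],"rotation":[0,0,0]},
])

```text
time_s: 14.48
ee_pos: [487.6, 125.0, 104.1]
tcp_rot: [2.261, 2.181, 0.0]
contact_force: [-6.0, -0.6, 9.0]
width: 0.135
finger_force: 41.1
```

```bash
python3 -c "
from h import *
togo(490.7,124.8,104.2,-1.95)"
```

```text
t 14.48 pos [487.6 125.  104.1] yaw -2.05 tilt 0.02 F [-6.  -0.6  9. ] w 11.5 ff 41.1
turn z tool -0.0017 shift now-axes [-0.   3.2 -0.1] shift after turn [-0.   3.1 -0.1]
```

play_rows([
  {"fingers":10,"xyz":[0,1.5,0],"rotation":[0,0,0]},
  {"fingers":10,"xyz":[0,1.2,0],"rotation":[0,0,0]},
  {"fingers":10,"xyz":[0,0.3,0],"rotation":[0,0,0]},
  {"fingers":10,"xyz":[0,0,0],"rotation":[0,0,0]},
  {"fingers":10,"xyz":[0,0,0],"rotation":[0,0,0]},
  {"fingers":10,"xyz":[0,0,0],"rotation":[0,0,0]},
])

```text
time_s: 14.98
ee_pos: [490.5, 124.8, 104.1]
tcp_rot: [2.261, 2.181, 0.0]
contact_force: [-5.9, -1.4, 10.8]
width: 0.133
finger_force: 41.2
```

```bash
python3 -c "
from h import *
togo(490.7,124.8,104.2,-1.95)
S=7
o=[]
f=arm.grab_frame('scene')
o=[crop(f,205,165,65,70,6),crop(arm.grab_frame('top'),215,185,65,70,6)]
cv2.imwrite('pics/g4.png',np.hstack(o))
print(((proj('scene',pose([471,125.3,np.radians(-1.95)],[[0,-8,85],[20,-8,85],[40,-8,85]]))-[205,165]+.5)*6).round())"
```

```text
t 14.98 pos [490.5 124.8 104.1] yaw -2.05 tilt 0.01 F [-5.9 -1.4 10.8] w 11.4 ff 41.2
turn z tool -0.0017 shift now-axes [-0.   0.2 -0.1] shift after turn [-0.   0.2 -0.1]
[[167. 145.]
 [199. 135.]
 [230. 125.]]
```

View pics/g4.png

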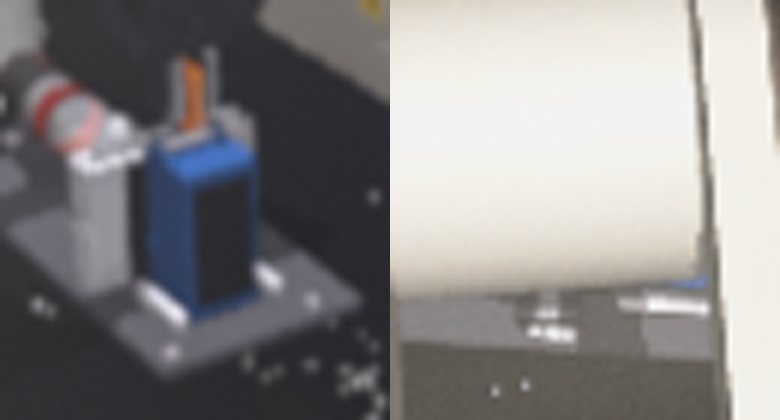

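The tab is upright between the pads at (195,95) in the left panel and the block is undisturbed. Fx ≈ −6 N and x = 490.5 both match half travel, so I'll trim 0.2 mm and settle.

play_rows([
  {"fingers":10,"xyz":[0,0.2,0],"rotation":[0,0,0]},
  {"fingers":10,"xyz":[0,0,0],"rotation":[0,0,0]},
  {"fingers":10,"xyz":[0,0,0],"rotation":[0,0,0]},
  {"fingers":10,"xyz":[0,0,0],"rotation":[0,0,0]},
  {"fingers":10,"xyz":[0,0,0],"rotation":[0,0,0]},
  {"fingers":10,"xyz":[0,0,0],"rotation":[0,0,0]},
])

```text
time_s: 15.58
ee_pos: [490.6, 124.9, 104.1]
tcp_rot: [2.261, 2.181, 0.0]
contact_force: [-6.7, -1.2, 11.4]
width: 0.137
finger_force: 41.2
```

```bash
python3 -c "
from h import *
togo(490.7,124.8,104.2,-1.95)
print(arm.close_job())"
```

```text
t 15.58 pos [490.6 124.9 104.1] yaw -2.05 tilt 0.01 F [-6.7 -1.2 11.4] w 11.7 ff 41.2
turn z tool -0.0017 shift now-axes [-0.1  0.1 -0.1] shift after turn [-0.1  0.1 -0.1]
the job is handed in; nothing more can be done
None
```

I handed the job in at 15.6 s: the block stands released in the nest with its white face against the hood, and the gripper is holding the shutter tab at about 19.9 mm of travel, worked out from arm position and spring force because the gripper hid the red mark.

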